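# Lock the foil-press die holder in its bench cradle

## Robot

A 6-joint arm with a two-finger parallel gripper is mounted at the origin on the work surface. World frame = base frame: x ahead of the robot, y to its left, z up, the work surface at z = 0. Lengths are in m, angles in rad, forces in N, time in s.
With the tool pointing down it reaches from about 0.35 to 0.95 m from the base axis. Payload 17.4 kg.
Tool frame: the origin (TCP) lies between the finger pads; the fingertips stand 17 mm ahead of it and the grasp point (between the pads) lies 2 mm behind it; z points along the fingers, x is the direction in which the jaws open and shut, and the axes are right-handed (so a half turn about z gives the same grasp; the last joint's range is limited). The gripper opens to 93 mm and grips with 3 to 60 N. Pads are 15 mm wide; open, the fingers measure 128 mm over their backs; the gripper's body (75 mm by 188 mm) begins 65 mm behind the grasp point.
Start: joints at [-1.261, 0.116, 1.442, -0, 1.584, -0.038], TCP at [0.23, -0.635, 0.202] pointing down, gripper open.
Joint ranges: [-2.83, 2.83], [-0.83, 2.19], [0.07, 2.5], [-1.14, 4.28], [0.01, 3], [-2.97, 2.97]. Speed limits (rad/s): [1.89, 1.89, 2.22, 3.14, 3.14, 3.14].

## Interface

Orientations are given as a 3x3 rotation matrix whose columns are the frame's x, y, z axes.
In Python, from station import ctrl gives the robot as it stands.
- The arm moves only by the shell command python3 -m pendant 'ROWS' [FORCE]. ROWS is a JSON object of lists of equal length, an entry for each row: "offset": the shift along the tool's x, y, z in m, a list of three; "delta_rot": the turn, a rotation vector about the tool's x, y, z in degrees, a list of three; "jaw": the opening, from 0 (shut) to 1 (fully open). In form: {"offset": [[tx, ty, tz], ...], "delta_rot": [[wx, wy, wz], ...], "jaw": [jaw, ...]}. A call has 1 to 10 rows; each row shifts and turns the commanded pose from where the row before left it, along the tool's axes as they then stand; what a row does not reach is not made up. A row lasts 1/12 s, in which the tool goes at most 41.7 mm and 7.16 degrees, less where a joint would pass 70% of its speed; a pose out of reach is approached as far as the arm can. A call is refused whole if a number of a shift passes 0.0417 or a number of a turn 7.16, either way. A call with a gripper value outside its range is refused whole. The fingers move at their own pace and stop on an object; FORCE is the grip in N (left out, the last holds). Time passes only in rows, so rows that do not move let the fingers close. It gives the time, the measured TCP pose, the force and the opening at its end, in the units of the state.
- ctrl.state(): the state, without advancing time (a new reading comes with each control period).
- ctrl.snapshot(name): name is "scene" or "top" or "wrist"; returns (picture, depth): 400x640x3 uint8, red, green, blue; 400x640 float32, m along the optical axis (not along the pixel's ray), 0 where there is no reading.
- ctrl.camera_params(name): a dict with "intrinsics" (3x3 intrinsics, pixels), "pose" (4x4, takes a point from camera to world coordinates). Camera axes: x right, y down, z forward; pixel columns grow to the right and rows downward; lengths in m; the calibration is good to about 2 mm. A picture is of the moment at which its call begins: read the wrist's pose just before it. camera_params takes no time and is no camera call; for the wrist camera it gives the pose at the moment of the call.
- ctrl.hand_in(): hands the job in, once; it reports no verdict.
Trained networks look in the newest picture that a camera, given by its name, has taken for a name from the list of things; names that differ only in an ending like _2 or _b are one class to them, and where a whole thing is asked for, a point or a joint stands for the part that bears it (a point fixed in the world has none). Each returns a list of dicts, best first, with "conf" (0 to 1); they miss things now and then, are a little off and sometimes report something else, mostly with a low value. They report only what shows in the picture. A call takes as long as a camera call.
- ctrl.find_in(camera, target): "point" ([x, y, z] in m, in world coordinates, good to about 4 mm: the middle of the surface that is visible of it).
- ctrl.silhouettes(camera, target): "mask" (400x640 bool, what is visible of it).
The state is a dict: "time_s": time; "q": joint angles; "joint_vel": joint speeds; "joint_efforts": joint torques, N m; "ee_pos": TCP position; "eef_rot": TCP orientation; "ft_force": force on the tool from outside, world axes, zero at the start; "moment": the same for the moment, N m; "width": opening from 0.0 (shut) to 1.0 (fully open).
Only numpy, scipy, OpenCV 4.12 (cv2) and the standard library are available. Lean on these libraries where they do the work, as an engineer would, in place of code of your own. Each camera call takes 0.05 s, during which the arm holds its last target. There are 200 camera calls.

## Task

Lock the die holder into its bench cradle: keep the sprung safety catch plate pressed down with one fingertip while the other fingertip pushes the bolt by its upright lug, until the bolt is fully home through the keeper; then let go so that the catch springs back up and locks it. Only press and push: do not lift or shift the die holder, and leave the roll, the jar and the block on the bench alone.

Things in the scene. Friction and masses are not known exactly. Their poses are not given: they have to be found in the camera images.
- cradle: Grey base plate 170 x 420 x 12 mm fixed on the bench, turned a little; origin at the centre of its underside, z up. On its -y half is the lock: catch plate on the -x side, bolt on the +x side, both along y. The die holder lies on its +y half; the bolt locks towards +y. Apart from catch plate and lug nothing fixed in the lock half is higher than 40 mm (52 mm under the plate).
- catch_plate (a point): Centre of the top face of the sprung catch plate: flat steel, 30 mm wide (cradle x), 120 mm long (cradle y), 5 mm thick, centred at x -28, y -140 mm in the cradle's frame, top 62 mm above the bench when up. It moves straight down 8 mm, however far along it is pressed, and springs back up by itself. The point moves with it; axes as the cradle's.
- catch (a joint): How far the catch plate is pressed down, m: 0 up, 0.008 bottomed. The spring takes about 2.5 N to start and 5.5 N at the bottom. Its tooth blocks the bolt at less than 0.0055; from 0.006 on the bolt is free.
- bolt_lug (a point): Middle of the lug's face that is to be pushed (it looks to the cradle's -y), 60 mm above the bench. The lug is an upright steel plate 26 mm wide (cradle x), 10 mm thick (y), top 85 mm above the bench, on the bolt's flat bar (bar top 32 mm). It stands 56 mm to the cradle's +x of the catch plate's centre line, 28 mm clear between them. The point moves with the bolt; axes as the cradle's.
- bolt (a joint): Bolt's slide towards the cradle's +y, m: 0 drawn, 0.053 home at its stop. Starts at 0.002 to 0.016; slides with 2 to 3 N and stays where left. At 0.020 the catch's tooth blocks it unless the catch is held down; let up on the way, the catch drops into a safety notch at 0.032 to 0.038 and blocks again. From 0.050 on the released catch springs up behind it and locks it.
- die_holder: Steel die holder, 138 x 130 x 20 mm, 0.6 to 1.2 kg, with brass dies and a bow handle on top (67 mm high), lying loose in the +y half of the cradle; on its -y side a keeper staple (36 mm high) which the bolt enters. Origin at the centre of its underside. Not to be lifted or moved.
- foil_roll: Bystander: standing spool of foil, 68 mm across, 60 mm high; origin at the centre of its underside. Leave alone.
- jar: Bystander: closed jar, 56 mm across, 70 mm high; origin at the centre of its underside. Leave alone.
- type_block: Bystander: wooden block with a brass face, 50 x 35 x 26 mm; origin at the centre of its underside. Leave alone.

How it is judged:
On the way:
1. the bolt is on its way past the catch (0.024 to 0.046) while a finger holds the catch plate down (value of joint bolt between 0.024 and 0.046 m and value of joint catch above 0.005 m and contact force between the fingers and catch above 0.5 N), for 0.05 s.
At the end, for the whole second after the job is handed in: The bolt is home (bolt above 0.0495), the catch plate has sprung back up (catch below 0.002), and the die holder lies in its cradle (moved less than 10 mm, tilted less than 0.05 rad) (value of joint bolt above 0.0495 m and value of joint catch below 0.002 m and distance of die_holder from where it was at the start of the episode below 0.01 m and angle between die_holder's own z axis and vertical below 0.05 rad); the robot touches nothing.
It fails at once if the die holder is lifted or shifted by more than 10 mm (distance of die_holder from where it was at the start of the episode above 0.01 m).
It fails at once if a bystander (roll, jar or block) is moved more than 20 mm (distance of any of foil_roll, jar, type_block from where it was at the start of the episode above 0.02 m).
It also fails if it takes over 32 s, if anything falls off the work surface, if the arm or the gripper's body presses on something with over 40 N, if the wrist force passes 120 N, or if a joint passes its speed limit or range.

## Working session

There is one attempt and no reset: what is moved stays moved. The work goes in short steps, Python scripts to look and compute and a shell command to move; the robot and the scene stay as the last step left them, time stands still between calls to the robot, and variables do not carry over. Pictures are saved under pics/ and viewed, on a budget of 10 in all, crops included, one or two more only if the job needs it, and the job is handed in when it is done.

```bash
mkdir -p pics; ls; python3 - <<'E'
from station import ctrl
import cv2,numpy as np
s=ctrl.state();print(s['time_s'],s['ee_pos'],np.round(s['eef_rot'],3).tolist(),s['width'],s['ft_force'])
for c in ['top','scene']:
    p,d=ctrl.snapshot(c);cv2.imwrite(f'pics/{c}1.png',p[:,:,::-1])
    for t in ['catch_plate','bolt_lug','cradle','die_holder','foil_roll','jar','type_block']:
        print(c,t,[(np.round(r['point'],4).tolist(),round(r['conf'],2)) for r in ctrl.find_in(c,t)[:2]])
print(ctrl.state()['time_s'])
E
```

```text
pics
0.0 [ 0.22998345 -0.63436954  0.20101295] [[0.341, -0.94, -0.0], [-0.94, -0.341, 0.001], [-0.001, -0.0, -1.0]] 0.9972905606688999 [0.18516834 0.0359745  0.52204892]
top catch_plate [([0.5196, -0.1007, 0.0632], 0.61)]
top bolt_lug [([0.5811, -0.0829, 0.0278], 0.8)]
top cradle [([0.5545, -0.0336, 0.0146], 0.88)]
top die_holder [([0.6009, 0.1415, 0.0352], 0.7)]
top foil_roll [([0.5823, -0.0837, 0.0292], 0.59), ([0.7336, -0.0043, 0.0599], 0.55)]
top jar [([0.6814, -0.1373, 0.0713], 0.59)]
top type_block [([0.7493, 0.0847, 0.0246], 0.74)]
scene catch_plate [([0.5271, -0.0988, 0.0608], 0.83)]
scene bolt_lug [([0.5875, -0.0949, 0.0288], 0.76), ([0.7492, -0.0157, 0.0591], 0.29)]
scene cradle [([0.5797, -0.067, 0.0085], 0.59)]
scene die_holder [([0.6176, 0.1275, 0.0331], 0.65), ([0.761, 0.0821, 0.0252], 0.52)]
scene foil_roll [([0.7499, -0.0136, 0.0593], 0.79)]
scene jar [([0.702, -0.1486, 0.0573], 0.9), ([0.5265, -0.1019, 0.0584], 0.59)]
scene type_block [([0.7613, 0.0804, 0.0252], 0.86)]
0.8
```

View top.

View pics/top1.png

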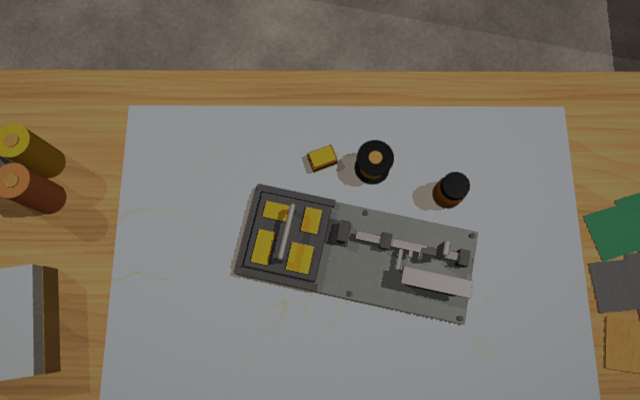

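View pics/scene1.png

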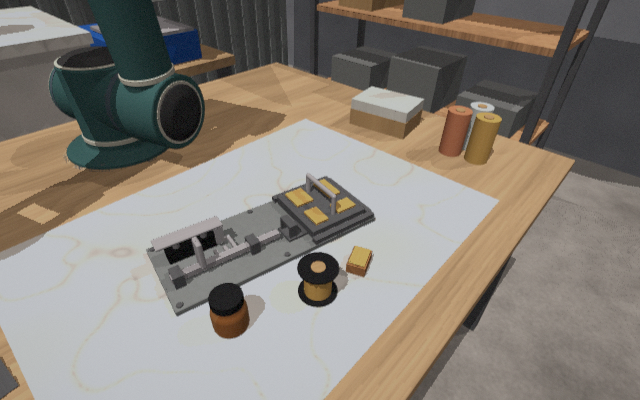

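Top view: the cradle runs from (245,235) to (470,280) with the die holder at left. The catch plate is around (437,282), the lug upright around (446,247), the jar at (452,190) and the roll at (375,160). The scene view agrees. Next I fit the geometry from depth.

```bash
cat > h.py <<'E'
from station import ctrl
import numpy as np,cv2
def cloud(c,d,P=None):
    P=P or ctrl.camera_params(c);K=P['intrinsics'];T=np.array(P['pose'])
    v,u=np.mgrid[:d.shape[0],:d.shape[1]]
    p=np.stack([(u-K[0][2])*d/K[0][0],(v-K[1][2])*d/K[1][1],d],-1)
    w=p@T[:3,:3].T+T[:3,3]; w[d==0]=np.nan; return w
E
python3 - <<'E'
from h import *
for c in ['top','scene']:
    p,d=ctrl.snapshot(c);w=cloud(c,d)
    x,y,z=w[...,0],w[...,1],w[...,2]
    roi=(x>.43)&(x<.66)&(y>-.26)&(y<.25)
    def rect(m,n):
        q=w[m][:,:2].astype(np.float32); r=cv2.minAreaRect(q*1000)
        print(c,n,len(q),'mean',w[m].mean(0).round(4),np.round(r[0],1),np.round(r[1],1),round(r[2],2))
    rect(roi&(z>.006)&(z<.1),'cradle all')
    reg=(x>.48)&(x<.64)&(y>-.2)&(y<-.02)
    cp=reg&(z>.055)&(z<.068)&(x<.56); 
    n,l,st,ce=cv2.connectedComponentsWithStats(cp.astype(np.uint8)); k=1+st[1:,4].argmax(); rect(l==k,'catch')
    m=reg&(x>.54)&(z>.05)&(z<.095); 
    n,l,st,ce=cv2.connectedComponentsWithStats(m.astype(np.uint8))
    for k in range(1,n):
        if st[k,4]>5: rect(l==k,f'hi{k}'); print(w[l==k].min(0).round(3),w[l==k].max(0).round(3),st[k])
E
```

```text
top cradle all 20414 mean [0.5667 0.0189 0.024 ] [592.7  23.8] [421.7 203.1] 77.83
top catch 1275 mean [ 0.5193 -0.1038  0.0615] [ 519.7 -104.1] [120.3  30.6] 77.69
top hi1 163 mean [ 0.5725 -0.1146  0.0757] [ 573.5 -116.8] [10.8 25.7] 78.27
[ 0.561 -0.123  0.05 ] [ 0.586 -0.11   0.087] [438 241  12  18 163]
top hi2 36 mean [ 0.5426 -0.0577  0.0612] [542.9 -60.8] [25.4  5.3] 85.42
[ 0.541 -0.073  0.058] [ 0.546 -0.048  0.064] [403 266  16   4  36]
scene cradle all 12577 mean [ 0.5787 -0.0239  0.0246] [578.   23.4] [419.1 172.8] 78.11
scene catch 900 mean [ 0.5229 -0.1096  0.0602] [ 521.8 -107. ] [119.4  32.8] 77.4
scene hi1 94 mean [ 0.5441 -0.0661  0.0579] [544.6 -71.3] [40.9  9. ] 89.55
[ 0.54  -0.092  0.05 ] [ 0.549 -0.051  0.063] [201 222  22  13  94]
scene hi3 187 mean [ 0.5813 -0.1218  0.072 ] [ 576.5 -119.8] [ 9.9 27. ] 78.03
[ 0.563 -0.127  0.05 ] [ 0.59  -0.113  0.084] [191 237  14  24 187]
```

```bash
python3 -m pendant '{"offset":[[0,0,0],[0,0,0],[0,0,0],[0,0,0],[0,0,0],[0,0,0],[0,0,0],[0,0,0],[0,0,0]],"delta_rot":[[0,0,-6.43],[0,0,-6.43],[0,0,-6.43],[0,0,-6.43],[0,0,-6.43],[0,0,-6.43],[0,0,-6.43],[0,0,-6.43],[0,0,-6.43]],"jaw":[0.41,0.41,0.41,0.41,0.41,0.41,0.41,0.41,0.41]}' 20
python3 -m pendant '{"offset":[[0.0125,-0.0345,0],[0.0125,-0.0345,0],[0.0125,-0.0345,0],[0.0125,-0.0345,0],[0.0125,-0.0345,0],[0.0125,-0.0345,0],[0.0125,-0.0345,0],[0.0125,-0.0345,0],[0.0125,-0.0345,0],[0.0125,-0.0345,0]],"delta_rot":[[0,0,0],[0,0,0],[0,0,0],[0,0,0],[0,0,0],[0,0,0],[0,0,0],[0,0,0],[0,0,0],[0,0,0]],"jaw":[0.41,0.41,0.41,0.41,0.41,0.41,0.41,0.41,0.41,0.41]}'
```

```text
time_s: 1.65
ee_pos: [0.23, -0.6346, 0.2018]
eef_rot: [[0.979, -0.206, 0.0], [-0.206, -0.979, 0.0], [0.0, -0.0, -1.0]]
ft_force: [0.1, -0.3, 0.7]
width: 0.426
time_s: 2.48
ee_pos: [0.4257, -0.3222, 0.202]
eef_rot: [[0.977, -0.212, 0.0], [-0.212, -0.977, -0.0], [0.0, 0.0, -1.0]]
ft_force: [0.8, -0.6, 0.6]
width: 0.408
```

```bash
python3 -m pendant '{"offset":[[0.0125,-0.0345,0.005],[0.0125,-0.0345,0.01],[0.0125,-0.0345,0.015],[0.0125,-0.0345,0.015],[0.0125,-0.0345,0.015],[0.0075,-0.025,0.015],[0,0,0],[0,0,0]],"delta_rot":[[0,0,0],[0,0,0],[0,0,0],[0,0,0],[0,0,0],[0,0,0],[0,0,0],[0,0,0]],"jaw":[0.41,0.41,0.41,0.41,0.41,0.41,0.41,0.41]}'
python3 - <<'E'
from h import *
s=ctrl.state();print(s['time_s'],s['ee_pos'],s['ft_force'],s['width'])
P=ctrl.camera_params('wrist');p,d=ctrl.snapshot('wrist');cv2.imwrite('pics/w1.png',p[:,:,::-1])
w=cloud('wrist',d,P)
R=np.array([[.977,-.212],[.212,.977]]);q=w[...,:2]-s['ee_pos'][:2]
cx=q@np.array([.977,-.212]);cy=q@np.array([.212,.977]);z=w[...,2]
near=(abs(cx)<.08)&(abs(cy)<.12)
for n,m in [('catch',near&(z>.055)&(z<.067)&(cx<-.005)),('lugtop',near&(z>.08)&(z<.09)&(cy>-.02)),('lugface',near&(z>.045)&(z<.082)&(cx>0.008))]:
    if m.sum(): print(n,m.sum(),'x',np.percentile(cx[m],[1,50,99]).round(4),'y',np.percentile(cy[m],[1,50,99]).round(4),'z',np.percentile(z[m],[1,50,99]).round(4))
E
```

```text
time_s: 3.15
ee_pos: [0.5353, -0.1445, 0.126]
eef_rot: [[0.978, -0.209, -0.002], [-0.209, -0.978, 0.0], [-0.002, -0.0, -1.0]]
ft_force: [-0.7, -0.5, 0.7]
width: 0.414
3.15 [ 0.53530878 -0.14447561  0.12596885] [-0.68565939 -0.46602696  0.70566313] 0.4142270953435043
catch 5599 x [-0.0375 -0.0229 -0.0083] y [-0.0217  0.0423  0.0949] z [0.061  0.0628 0.0644]
lugtop 482 x [0.02   0.0327 0.0453] y [0.03   0.0359 0.0401] z [0.0802 0.0852 0.0871]
lugface 281 x [0.0199 0.0303 0.0441] y [0.0335 0.04   0.0403] z [0.0467 0.0665 0.0814]
```

View pics/w1.png

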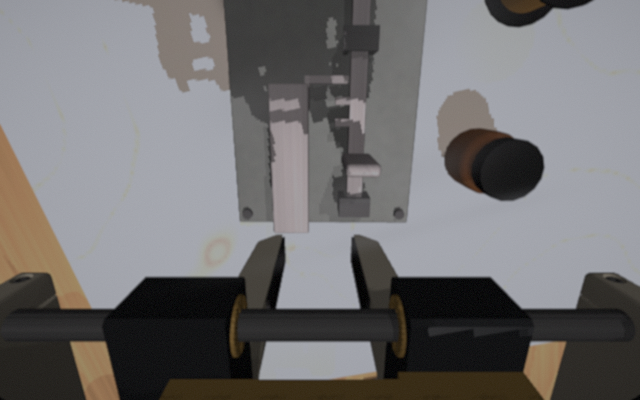

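The wrist view shows both fingers behind the plate (left, around (290,230)) and the lug (right, around (360,165)). The plate and lug midline is 5 mm to the tool's +x, and the lug face is 30 mm ahead. I correct for that and descend.

```bash
python3 -m pendant '{"offset":[[0.005,-0.006,0.01],[0,0,0.015],[0,0,0.012],[0,0,0.006],[0,0,0.005],[0,0,0.002],[0,0,0]],"delta_rot":[[0,0,0],[0,0,0],[0,0,0],[0,0,0],[0,0,0],[0,0,0],[0,0,0]],"jaw":[0.41,0.41,0.41,0.41,0.41,0.41,0.41]}'
```

```text
time_s: 3.78
ee_pos: [0.5414, -0.141, 0.0766]
eef_rot: [[0.977, -0.212, -0.0], [-0.212, -0.977, 0.0], [-0.0, -0.0, -1.0]]
ft_force: [0.3, -0.4, -0.0]
width: 0.411
```

```bash
python3 -m pendant '{"offset":[[0,0,0.0025],[0,0,0.0025],[0,0,0]],"delta_rot":[[0,0,0],[0,0,0],[0,0,0]],"jaw":[0.41,0.41,0.41]}'
python3 - <<'E'
from h import *
P=ctrl.camera_params('wrist');p,d=ctrl.snapshot('wrist');cv2.imwrite('pics/w2.png',p[:,:,::-1])
s=ctrl.state();w=cloud('wrist',d,P);q=w[...,:2]-s['ee_pos'][:2]
cx=q@np.array([.977,-.212]);cy=q@np.array([.212,.977]);z=w[...,2]
m=(abs(cx+.028)<.013)&(cy>.03)&(cy<.08)&(z>.045)&(z<.07)
print(s['time_s'],s['ee_pos'],s['ft_force'],m.sum(),np.percentile(z[m],[5,50,95]))
m=(abs(cx-.028)<.02)&(cy>.0)&(cy<.06)&(z>.078)&(z<.09);print('lug y',np.percentile(cy[m],[2,50,98]),'x',np.percentile(cx[m],[2,50,98]))
E
```

```text
time_s: 4.03
ee_pos: [0.5414, -0.1408, 0.0716]
eef_rot: [[0.977, -0.211, 0.0], [-0.211, -0.977, -0.0], [0.0, -0.0, -1.0]]
ft_force: [-0.6, 0.1, 0.2]
width: 0.406
4.0833 [ 0.54142984 -0.14075303  0.07171098] [ 0.05408071 -0.62710566 -0.24090437] 3467 [0.06181516 0.06288115 0.06394334]
lug y [0.02600829 0.0315824  0.03520659] x [0.01521523 0.02698786 0.03946816]
```

View pics/w2.png

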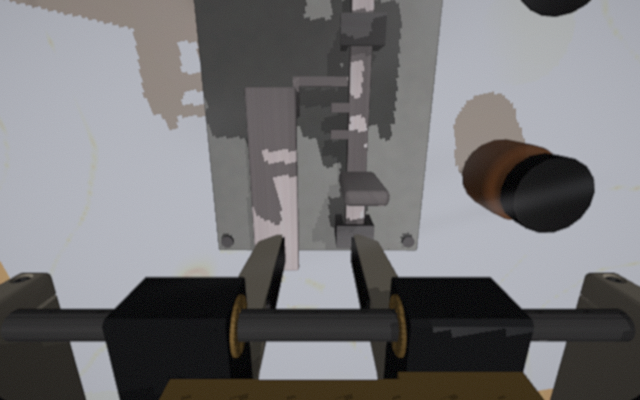

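The plate is still up at 62.9 mm and there is no contact force, although the fingertips should be at about 55 mm. I check where the fingers really are in depth.

```bash
python3 - <<'E'
from h import *
P=ctrl.camera_params('wrist');p,d=ctrl.snapshot('wrist')
s=ctrl.state();w=cloud('wrist',d,P);t=np.array(s['ee_pos']);R=np.array(s['eef_rot'])
tool=(w-t)@R*1000
for uv in [(270,238),(278,238),(284,240),(275,250),(265,260),(255,270),(290,262),(296,268),(280,262),(284,268),(262,235),(357,238),(370,240),(375,250),(250,240)]:
    print(uv,tool[uv[1],uv[0]].round(1),'z',w[uv[1],uv[0],2].round(4))
K=np.array(P['intrinsics']);T=np.linalg.inv(np.array(P['pose']))
for q in [(-19,-7.5,17),(-36.5,-7.5,17),(-19,7.5,17),(-36.5,7.5,17),(19,-7.5,17),(0,0,17)]:
    c=T@np.r_[t+R@np.array(q)/1000,1];u=K@c[:3];print(q,(u[:2]/u[2]).round(0))
E
```

```text
(270, 238) [-26.6 -10.  -23. ] z 0.0949
(278, 238) [-22.1  -9.8 -22.7] z 0.0945
(284, 240) [-19.1  -7.4 -20. ] z 0.0919
(275, 250) [-21.8 -10.2 -38.3] z 0.1101
(265, 260) [-25.3  -9.8 -48.1] z 0.1199
(255, 270) [-28.1 -10.4 -58.5] z 0.1303
(290, 262) [-19.   22.3   8.7] z 0.0632
(296, 268) [-15.   27.3   9.5] z 0.0623
(280, 262) [-19.1  -4.9 -41.2] z 0.113
(284, 268) [-23.3  27.2   9.4] z 0.0625
(262, 235) [-37.    2.1   8.5] z 0.0633
(357, 238) [ 21.9 -10.1 -23.4] z 0.0952
(370, 240) [ 28.7 -10.  -25.7] z 0.0976
(375, 250) [ 29.5  -9.7 -37.3] z 0.1092
(250, 240) [-56.9  28.5  58. ] z 0.0139
(-19, -7.5, 17) [290. 217.]
(-36.5, -7.5, 17) [264. 217.]
(-19, 7.5, 17) [290. 237.]
(-36.5, 7.5, 17) [265. 237.]
(19, -7.5, 17) [346. 217.]
(0, 0, 17) [318. 227.]
```

```bash
python3 - <<'E'
from h import *
p,d=ctrl.snapshot('scene');w=cloud('scene',d)
c=p[60:360,60:360];cv2.imwrite('pics/s2.png',cv2.resize(c,(780,780))[:600,:,::-1])
s=ctrl.state();t=np.array(s['ee_pos']);R=np.array(s['eef_rot']);tool=(w-t)@R*1000
m=(abs(tool[...,0])<70)&(abs(tool[...,1])<14)&(tool[...,2]<14)&(tool[...,2]>-150)
h,e=np.histogram(tool[...,2][m],np.arange(-150,20,10))
for a in e[:-1]:
    k=m&(tool[...,2]>=a)&(tool[...,2]<a+10)
    if k.any(): print(a,k.sum(),'x',np.percentile(tool[...,0][k],[2,98]).round(0),'y',np.percentile(tool[...,1][k],[2,98]).round(0))
E
```

```text
-150 267 x [ 9. 69.] y [-14.  13.]
-140 127 x [-4. 25.] y [-13.  13.]
-130 137 x [14. 35.] y [-14.  13.]
-110 29 x [-22. -18.] y [-9. 10.]
-100 26 x [-22. -19.] y [-10.   9.]
-70 2 x [37. 38.] y [-4. -3.]
-60 62 x [34. 37.] y [-7. 10.]
-50 66 x [27. 37.] y [-7. 10.]
-40 62 x [26. 36.] y [-7. 10.]
-30 39 x [27. 35.] y [-8. 10.]
-20 5 x [-16.  27.] y [-6. 10.]
0 2 x [-36. -15.] y [ 7. 10.]
```

View pics/s2.png

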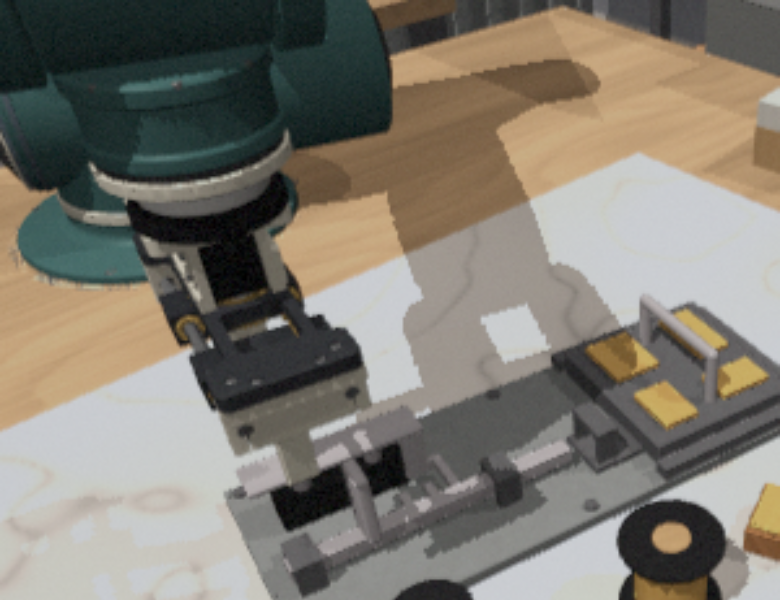

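Both cameras put the fingertips near tool z = -20 mm, at about 92 mm height. So the fingers end roughly 37 mm short of what the TCP figures suggest, which agrees with the zero force. I go down by force and vision instead.

```bash
python3 -m pendant '{"offset":[[0,0,0.008],[0,0,0.008],[0,0,0.006],[0,0,0]],"delta_rot":[[0,0,0],[0,0,0],[0,0,0],[0,0,0]],"jaw":[0.41,0.41,0.41,0.41]}'
python3 -m pendant '{"offset":[[0,0,0.003],[0,0,0.002],[0,0,0]],"delta_rot":[[0,0,0],[0,0,0],[0,0,0]],"jaw":[0.41,0.41,0.41]}'
python3 -m pendant '{"offset":[[0,0,0.002],[0,0,0]],"delta_rot":[[0,0,0],[0,0,0]],"jaw":[0.41,0.41]}'
```

```text
time_s: 4.52
ee_pos: [0.5406, -0.1405, 0.0477]
eef_rot: [[0.977, -0.211, -0.002], [-0.211, -0.977, 0.001], [-0.003, -0.0, -1.0]]
ft_force: [-0.5, -0.3, -1.5]
width: 0.407
time_s: 4.77
ee_pos: [0.5415, -0.1408, 0.0446]
eef_rot: [[0.977, -0.211, -0.0], [-0.211, -0.977, 0.0], [-0.0, -0.0, -1.0]]
ft_force: [-0.3, 0.2, 1.8]
width: 0.411
time_s: 4.93
ee_pos: [0.5416, -0.1408, 0.0428]
eef_rot: [[0.977, -0.211, 0.0], [-0.211, -0.977, -0.0], [0.0, 0.0, -1.0]]
ft_force: [-0.5, -0.6, 1.6]
width: 0.411
```

```bash
python3 -m pendant '{"offset":[[0,0,0.002],[0,0,0]],"delta_rot":[[0,0,0],[0,0,0]],"jaw":[0.41,0.41]}'
cat > chk.py <<'E'
from h import *
import sys
P=ctrl.camera_params('wrist');p,d=ctrl.snapshot('wrist');cv2.imwrite('pics/%s.png'%sys.argv[1],p[:,:,::-1])
s=ctrl.state();w=cloud('wrist',d,P);t=np.array(s['ee_pos']);R=np.array(s['eef_rot']);q=(w-t)@R;x,y,z=q[...,0],-q[...,1],w[...,2]
print(s['time_s'],t.round(4),np.round(s['ft_force'],2))
m=(abs(x+.028)<.013)&(y>.025)&(y<.07)&(z>.045)&(z<.07);print('plate z',m.sum(),np.percentile(z[m],[5,50,95]).round(4))
m=(abs(x-.028)<.02)&(y>.0)&(y<.06)&(z>.078)&(z<.09)
if m.sum()>5:print('lug',m.sum(),'y',np.percentile(y[m],[2,50,98]).round(4),'x',np.percentile(x[m],[2,50,98]).round(4))
m=(x<-.01)&(x>-.045)&(abs(y)<.014)&(z>.07)&(z<t[2]+.06);print('finger min z',np.percentile(z[m],[1,5]).round(4),'y',np.percentile(y[m],[2,98]).round(4),'x',np.percentile(x[m],[2,98]).round(4))
E
python3 chk.py w3
```

```text
time_s: 5.1
ee_pos: [0.5416, -0.1408, 0.0407]
eef_rot: [[0.977, -0.211, 0.0], [-0.211, -0.977, -0.0], [0.0, 0.0, -1.0]]
ft_force: [0.3, 0.1, 3.2]
width: 0.412
5.15 [ 0.5416 -0.1408  0.0408] [ 0.01 -0.09  2.9 ]
plate z 3941 [0.0573 0.0583 0.0593]
lug 1565 y [0.0062 0.0301 0.0352] x [0.0154 0.0265 0.0392]
finger min z [0.0704 0.0721] y [-0.0051  0.0105] x [-0.0339 -0.019 ]
```

The plate is pressed 4.5 mm and the force matches the spring. I press on to the bottom.

```bash
python3 -m pendant '{"offset":[[0,0,0.002],[0,0,0.0014],[0,0,0]],"delta_rot":[[0,0,0],[0,0,0],[0,0,0]],"jaw":[0.41,0.41,0.41]}'; python3 chk.py w4
```

```text
time_s: 5.4
ee_pos: [0.5416, -0.1408, 0.0373]
eef_rot: [[0.977, -0.211, 0.0], [-0.211, -0.977, -0.0], [0.0, 0.0, -1.0]]
ft_force: [-0.0, 0.3, 5.4]
width: 0.411
5.45 [ 0.5416 -0.1408  0.0374] [ 0.31 -0.02  4.16]
plate z 3939 [0.0539 0.0549 0.0559]
lug 1666 y [0.0052 0.0299 0.0352] x [0.0153 0.0265 0.0391]
finger min z [0.0702 0.0719] y [-0.0052  0.0106] x [-0.0339 -0.019 ]
```

View pics/w4.png

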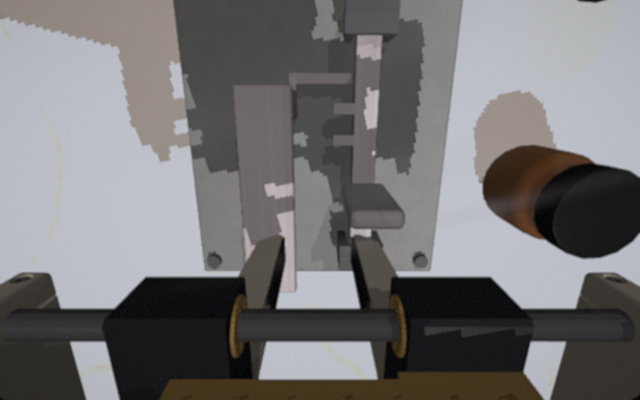

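The plate is bottomed (54.9 mm, about 8 mm down, 4–5 N). The right finger is about 15 mm behind the lug. I push along the tool's -y.

```bash
python3 -m pendant '{"offset":[[0,-0.005,0],[0,-0.005,0],[0,-0.004,0],[0,-0.004,0],[0,-0.004,0],[0,-0.004,0],[0,-0.004,0],[0,0,0]],"delta_rot":[[0,0,0],[0,0,0],[0,0,0],[0,0,0],[0,0,0],[0,0,0],[0,0,0],[0,0,0]],"jaw":[0.41,0.41,0.41,0.41,0.41,0.41,0.41,0.41]}'; python3 chk.py w5
```

```text
time_s: 6.12
ee_pos: [0.548, -0.1108, 0.0374]
eef_rot: [[0.978, -0.211, 0.0], [-0.211, -0.978, -0.0], [0.0, 0.0, -1.0]]
ft_force: [1.9, 0.0, 4.8]
width: 0.413
6.1667 [ 0.548  -0.1108  0.0374] [0.98 0.38 4.  ]
plate z 3096 [0.0539 0.055  0.056 ]
lug 1484 y [0.0047 0.016  0.0204] x [0.0155 0.0266 0.0393]
finger min z [0.0704 0.0717] y [-0.0045  0.0106] x [-0.0339 -0.019 ]
```

The lug has moved about 16 mm and the plate is still bottomed. I continue.

```bash
python3 -m pendant '{"offset":[[0,-0.004,0],[0,-0.004,0],[0,-0.004,0],[0,-0.004,0],[0,-0.004,0],[0,0,0]],"delta_rot":[[0,0,0],[0,0,0],[0,0,0],[0,0,0],[0,0,0],[0,0,0]],"jaw":[0.41,0.41,0.41,0.41,0.41,0.41]}'; python3 chk.py w6
```

```text
time_s: 6.67
ee_pos: [0.5522, -0.0915, 0.0374]
eef_rot: [[0.977, -0.211, 0.0], [-0.211, -0.977, -0.0], [0.0, 0.0, -1.0]]
ft_force: [1.2, -1.7, 3.7]
width: 0.408
6.7167 [ 0.5522 -0.0915  0.0374] [ 0.95 -0.13  4.54]
plate z 1354 [0.0536 0.0549 0.0559]
lug 1489 y [0.0047 0.016  0.0203] x [0.0155 0.0266 0.0394]
finger min z [0.0703 0.072 ] y [-0.005   0.0106] x [-0.0339 -0.019 ]
```

```bash
python3 -m pendant '{"offset":[[0,-0.002,0],[0,-0.002,0],[0,0,0]],"delta_rot":[[0,0,0],[0,0,0],[0,0,0]],"jaw":[0.41,0.41,0.41]}'
python3 -m pendant '{"offset":[[0,-0.002,0],[0,-0.001,0],[0,0,0]],"delta_rot":[[0,0,0],[0,0,0],[0,0,0]],"jaw":[0.41,0.41,0.41]}';python3 chk.py w7
```

```text
time_s: 6.97
ee_pos: [0.5529, -0.088, 0.0374]
eef_rot: [[0.977, -0.211, -0.0], [-0.211, -0.977, -0.0], [0.0, 0.0, -1.0]]
ft_force: [-0.5, -3.7, 4.6]
width: 0.409
time_s: 7.22
ee_pos: [0.5535, -0.0852, 0.0374]
eef_rot: [[0.977, -0.211, -0.0], [-0.211, -0.977, -0.0], [0.0, 0.0, -1.0]]
ft_force: [0.0, -4.5, 5.3]
width: 0.411
7.2667 [ 0.5535 -0.0852  0.0374] [-0.73 -3.95  5.22]
plate z 821 [0.0526 0.0548 0.0558]
lug 1500 y [0.0047 0.0158 0.0203] x [0.0155 0.0267 0.0394]
finger min z [0.0707 0.0721] y [-0.0053  0.0106] x [-0.0339 -0.019 ]
```

```bash
python3 -m pendant '{"offset":[[0,-0.002,0],[0,0,0]],"delta_rot":[[0,0,0],[0,0,0]],"jaw":[0.41,0.41]}'
python3 -m pendant '{"offset":[[0,-0.002,0],[0,0,0]],"delta_rot":[[0,0,0],[0,0,0]],"jaw":[0.41,0.41]}'
```

```text
time_s: 7.43
ee_pos: [0.5539, -0.0832, 0.0374]
eef_rot: [[0.977, -0.212, 0.0], [-0.212, -0.977, -0.0], [0.0, 0.0, -1.0]]
ft_force: [0.3, -4.3, 4.8]
width: 0.407
time_s: 7.6
ee_pos: [0.5541, -0.0829, 0.0375]
eef_rot: [[0.977, -0.212, -0.001], [-0.212, -0.977, -0.003], [0.0, 0.003, -1.0]]
ft_force: [-3.8, -19.2, 6.5]
width: 0.407
```

The bolt hit the stop: 19 N and only 0.3 mm more travel. I back off along +y, then lift clear.

```bash
python3 -m pendant '{"offset":[[0,0.003,0],[0,0.003,0],[0,0,0],[0,0,-0.008],[0,0,-0.015],[0,0,-0.03],[0,0,-0.03],[0,0,0],[0,0,0]],"delta_rot":[[0,0,0],[0,0,0],[0,0,0],[0,0,0],[0,0,0],[0,0,0],[0,0,0],[0,0,0],[0,0,0]],"jaw":[0.41,0.41,0.41,0.41,0.41,0.41,0.41,0.41,0.41]}'
cat > fin.py <<'E'
from h import *
P=ctrl.camera_params('wrist');p,d=ctrl.snapshot('wrist');cv2.imwrite('pics/w8.png',p[:,:,::-1])
w=cloud('wrist',d,P);s=ctrl.state();print(s['ee_pos'],s['ft_force'])
q=w[...,:2]-np.array([.5205,-.1055]);x=q@np.array([.977,-.212]);y=q@np.array([.212,.977]);z=w[...,2]
m=(abs(x)<.012)&(y>.02)&(y<.055)&(z>.045)&(z<.07);print('plate z',m.sum(),np.percentile(z[m],[5,50,95]).round(4))
m=(abs(x-.056)<.02)&(y>0)&(y<.07)&(z>.082)&(z<.09);print('lug top y',m.sum(),np.percentile(y[m],[2,50,98]).round(4))
for c in ['scene','top']:
    ctrl.snapshot(c)
    for t in ['die_holder','jar','foil_roll']:print(c,t,[(np.round(r['point'],4).tolist(),round(r['conf'],2)) for r in ctrl.find_in(c,t)[:1]])
E
python3 fin.py
```

```text
time_s: 8.35
ee_pos: [0.5537, -0.087, 0.1222]
eef_rot: [[0.977, -0.211, 0.003], [-0.211, -0.977, -0.001], [0.003, 0.0, -1.0]]
ft_force: [-1.0, -0.2, -0.8]
width: 0.409
[ 0.55301008 -0.08691855  0.12047813] [ 0.09662626  0.42949213 -0.72411731]
plate z 1242 [0.0619 0.0629 0.0639]
lug top y 461 [0.0393 0.0449 0.0491]
scene die_holder []
scene jar [([0.7, -0.1478, 0.0594], 0.64)]
scene foil_roll [([0.747, -0.0155, 0.055], 0.59)]
top die_holder []
top jar [([0.5986, 0.1425, 0.0338], 0.33)]
top foil_roll [([0.7316, -0.0019, 0.0631], 0.64)]
```

View pics/w8.png

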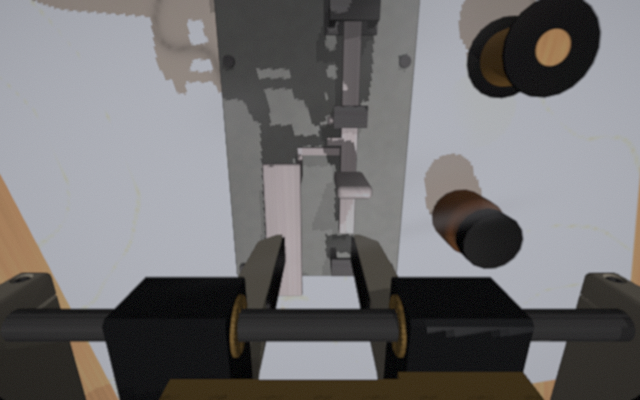

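The plate is up again (62.9 mm) and the lug sits at y +44.5 mm. One check that the die holder did not shift, comparing the scene images before and after.

```bash
python3 - <<'E'
from h import *
for c,(a,b,e,f) in {'scene':(170,245,270,385),'top':(180,295,230,340)}.items():
    p,d=ctrl.snapshot(c);g1=cv2.imread(f'pics/{c}1.png',0).astype(np.float32);g2=cv2.cvtColor(p,cv2.COLOR_RGB2GRAY).astype(np.float32)
    print(c,cv2.phaseCorrelate(g1[a:b,e:f],g2[a:b,e:f],cv2.createHanningWindow((f-e,b-a),cv2.CV_32F)),np.abs(g1-g2)[a:b,e:f].mean())
    K=ctrl.camera_params(c)['intrinsics'];print('mm/px',1000*np.nanmedian(d[a:b,e:f])/K[0][0])
E
```

```text
scene ((0.017418967383406425, 0.456874510897741), 0.8967433342403835) 14.103537
mm/px 2.0794187062067078
top ((-0.11691148472418433, -0.03110881910981078), 0.7293979590468936) 17.205454
mm/px 1.7982709698683235
```

```bash
python3 -c "
from station import ctrl
s=ctrl.state();print(s['time_s'],s['ft_force']);print(ctrl.hand_in())"
```

```text
8.9 [-0.04561931  0.29443771 -0.75724617]
the job is handed in; nothing more can be done
None
```

The bolt is pushed home and the catch has sprung back up behind it; I handed the job in at 8.9 s. One finger held the catch plate bottomed (about 8 mm down, 4–5 N) while the other pushed the lug about 45 mm. The push ended at a hard stop (19 N, no further travel). I then backed off and lifted clear.

Last checks:
- **Catch:** the plate is back at 62.9 mm, the same height as before pressing.
- **Bolt:** the lug stayed about 45 mm further along than it started. I judged it home from the hard stop while the catch was held down; I had no direct joint reading.
- **Die holder:** image comparison shows a shift of about 1 mm or less. The trained network did not find it in the final pictures, so this rests on the comparison alone.
- **Bystanders:** the jar and roll are within about 4 mm of where they started in the scene camera. The top camera's last jar report (confidence 0.33) lay on the die holder, so I discarded it. I did not re-measure the block, but the arm never went near it.
- **Robot:** it touches nothing; the residual force is under 1 N.

One thing disagreed with the description. The fingertips end about 20 mm behind the reported TCP, not 17 mm ahead of it. Both cameras and the contact force showed this, so I set the press depth by force and depth images.

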